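# Set the nut cracker from small nuts to large

### The arm

A 6-joint arm with a two-finger parallel gripper is mounted at the origin on the work surface. World frame = base frame: x ahead of the robot, y to its left, z up, the work surface at z = 0. Lengths are in m, angles in rad, forces in N, time in s.
With the tool pointing down it reaches from about 0.35 to 0.85 m from the base axis. Payload 8.1 kg.
Tool frame: the origin (TCP) lies on the centre line of the jaws, within the pads' length; the fingertips stand robot.tips_ahead ahead of it and the grasp point (between the pads) lies 8 mm behind it (robot.tips_ahead is the distance from the TCP to the fingertips, in m); z points along the fingers, y is the direction in which the jaws open and shut (so a half turn about z gives the same grasp; the last joint's range is limited). The gripper opens to 93 mm and grips with 3 to 60 N. Pads are 15 mm wide; open, the fingers measure 128 mm over their backs; the gripper's body (75 mm by 188 mm) begins 65 mm behind the grasp point.
Start: joints at [1.263, 0.13, 1.488, -0, 1.523, -0.085], TCP at [0.133, 0.585, 0.23] pointing down, gripper open.
Joint ranges: [-2.96, 2.96], [-0.89, 2.26], [0.02, 2.5], [-1.34, 4.48], [0, 2.73], [-2.66, 2.66]. Speed limits (rad/s): [2.39, 2.39, 2.79, 3.14, 3.14, 3.14].

### API

Orientations are given as a rotation vector (axis times angle).
In Python, from plant import monitor, eyes, job, robot gives the robot as it stands.
- The arm moves only by the tool servo_tool, never from a script. Its argument "plan" is a list that holds one entry, the list of rows, each a list of 7 numbers: the closure, from -1 (fully open) to 1 (shut), so that 0 is half open, then the shift along the world's x, y, z in mm, then the turn, a rotation vector about the world's x, y, z in rad. In form: [[[hand, dx, dy, dz, ax, ay, az], ...]]. A call has 1 to 12 rows; each row shifts and turns the commanded pose from where the row before left it; what a row does not reach is not made up. A row lasts 1/10 s, in which the tool goes at most 50 mm and 8.59 degrees, less where a joint would pass 70% of its speed; a pose out of reach is approached as far as the arm can. A call with a gripper value outside its range is refused whole. The fingers move at their own pace and stop on an object; "force" is the grip in N (left out, the last holds). Time passes only in rows, so rows that do not move let the fingers close. It gives the time, the measured TCP pose, the force and the opening at its end, in the units of the state.
- monitor.read_state(): the state, without advancing time (a new reading comes with each control period).
- eyes.read_camera(name): name is "scene" or "side" or "wrist"; returns the picture (384x512x3 uint8, red, green, blue); there is no depth.
- eyes.camera_info(name): a dict with "mtx" (3x3 intrinsics, pixels), "D" ([k1, k2, p1, p2, k3] as OpenCV has them; the pictures are not rectified), "R" (3x3) and "t" (3): a world point X has camera coordinates R X + t. Camera axes: x right, y down, z forward; pixel columns grow to the right and rows downward; lengths in m; the calibration is good to about 2 mm. A picture is of the moment at which its call begins: read the wrist's pose just before it. camera_info takes no time and is no camera call; for the wrist camera it gives the pose at the moment of the call.
- job.close_job(): hands the job in, once; it reports no verdict.
The state is a dict: "t": time; "q": joint angles; "dq": joint speeds; "joint_torque": joint torques, N m; "tool_pos": TCP position; "orientation": TCP orientation; "force": force on the tool from outside, world axes, zero at the start; "wrist_torque": the same for the moment, N m; "opening": finger opening in m.
Only numpy, scipy, OpenCV 4.12 (cv2) and the standard library are available. Lean on these libraries where they do the work, as an engineer would, in place of code of your own. Each camera call takes 0.05 s, during which the arm holds its last target. There are 200 camera calls.

### The job

Change the nut cracker (the grey machine with the steel hopper) over from small nuts to large ones with the bar-shaped selector knob on its top: pull the knob straight up out of its notch, turn it until its pointer is at the large round mark, then push it back down fully home and let go. Leave the round dial on the blower box beside it alone.

Things in the scene. Friction and masses are not known exactly. Their poses are not given: they have to be found in the camera images.
- selector_grip (a point): Grip point of the cracker's selector knob, on its vertical axis, 127 mm above the table when down. Its black bar is 59 mm long, 14 thick, and spans 24 mm below to 14 mm above this point. Turns and rises with the knob: x along the bar, away from the pointer (rounded end with white line on top), y across the thickness, z up. The hopper (rim 150 high) begins 75 mm from the axis, opposite the pointer.
- selector_lift (a joint): How far the knob is pulled up, in m: 0 fully down, 0.020 upper stop. Locked against turning below about 0.010, where its steel key bar clears two fixed teeth, 10 mm tall, 24 to 34 mm from the axis on the aluminium plate (radius 52 mm, 36 mm below the grip point when down). No spring: about 3 N moves it either way and it stays where left.
- selector_turn (a joint): Turn of the knob in rad, growing anticlockwise seen from above. 0: pointer at the small mark (6 mm disc on the plate), the start, give or take 0.1; 1.047 (60 degrees): pointer at the large mark (16 mm disc). Stops at -0.06 and 1.107; about 8 degrees of play in each notch. Friction 0.05 N m; stays where left.
- dial_edge (a point): Point on the upper rim of the round black dial of the blower, at the outer end of its white line, 24 mm from the dial's axis (48 mm across, 56 at the foot, 34 tall). The blower is the other, shorter grey box (150 x 140 x 85 mm, no hopper; the cracker is 260 x 160 x 85 mm); both are fixed. The dial turns easily; leave it alone.

How it is judged:
By the outcome, as a careful person would: the job done as asked, in the order asked, and still so for the second after the job is handed in, with the robot touching nothing.
It also fails if it takes over 32 s, if anything falls off the work surface, if the arm or the gripper's body presses on something with over 40 N, if the wrist force passes 120 N, or if a joint passes its speed limit or range.

## Working session

There is one attempt and no reset: what is moved stays moved. The work goes in short steps, Python scripts to look and compute and a tool call to move; the robot and the scene stay as the last step left them, time stands still between calls to the robot, and variables do not carry over. Pictures are saved under pics/ and viewed, about 8 in all and at most 12, crops included, and the job is handed in when it is done.

Besides the shell and the picture viewer there is one more tool, called after ">>>" as name([rows], argument=value, ...), one row to a line, values as JSON. servo_tool: Moves the arm, as the interface text tells. Its arguments: {"type":"object","properties":{"plan":{"type":"array"},"force":{"type":"number"}},"required":["plan"]}

```bash
mkdir -p pics; cat > h.py <<'E'
import numpy as np,cv2
from plant import monitor,eyes,job,robot
def grab(n,f):
    im=eyes.read_camera(n); cv2.imwrite('pics/'+f,im[:,:,::-1]); return im
def ray(n,uv,info=None):
    c=info or eyes.camera_info(n); R=np.array(c['R']);t=np.array(c['t'])
    p=cv2.undistortPoints(np.array([[uv]],float),np.array(c['mtx']),np.array(c['D']))[0,0]
    return -R.T@t, R.T@np.array([p[0],p[1],1])
def onz(n,uv,z,info=None):
    o,d=ray(n,uv,info); return o+d*(z-o[2])/d[2]
def proj(n,X):
    c=eyes.camera_info(n); return cv2.projectPoints(np.array(X,float).reshape(-1,3),cv2.Rodrigues(np.array(c['R']))[0],np.array(c['t']),np.array(c['mtx']),np.array(c['D']))[0][:,0]
E
python3 - <<'E'
from h import *
s=monitor.read_state(); print(s['t'],s['tool_pos'],s['orientation'],s['opening'],robot.tips_ahead)
a=[grab(n,n+'0.png') for n in('scene','side')]
cv2.imwrite('pics/sw0.png',cv2.resize(np.hstack([a[0],a[1]])[:,:,::-1],(1024,384)))
grab('wrist','wrist0.png')
E
```

```text
0.0 [0.1323913  0.58466692 0.22861601] [-3.49186107e-01 -3.12176465e+00  2.77169077e-03] 0.09323484442136425 0.011
```

View pics/scene0.png

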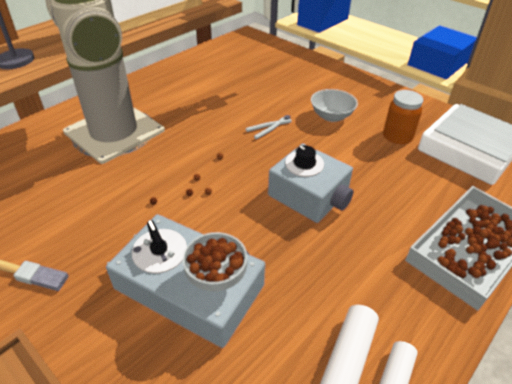

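View pics/side0.png

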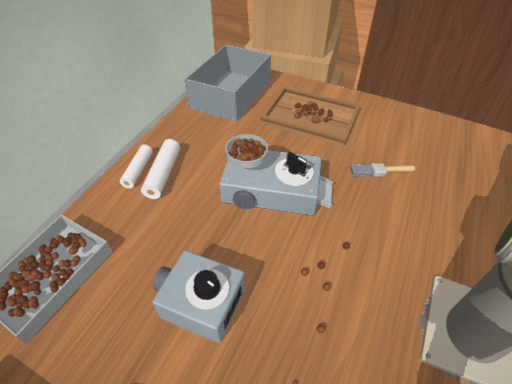

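View pics/wrist0.png

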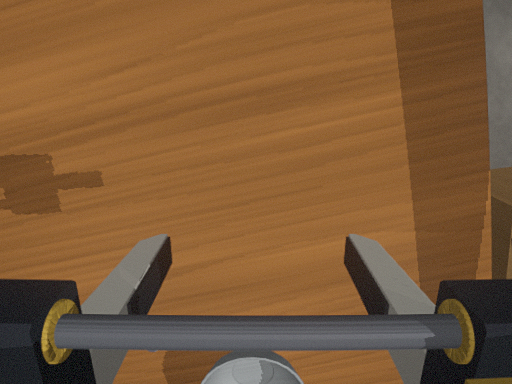

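The scene view shows the cracker at about (190,275) with its knob at (157,240), and the blower dial at (305,157). The side view shows the cracker knob at (298,163) and the blower dial at (207,285). The wrist view shows only bare table and the fingers.

```bash
python3 - <<'E'
from h import *
out=[]
for n,c,s in(('scene',(157,245),45),('side',(297,168),40)):
    im=cv2.imread(f'pics/{n}0.png'); hsv=cv2.cvtColor(im,cv2.COLOR_BGR2HSV)
    m=((hsv[...,2]>175)&(hsv[...,1]<30)).astype(np.uint8)
    k=(hsv[...,2]<70).astype(np.uint8)
    w=np.zeros_like(m);cv2.circle(w,c,s,1,-1)
    ys,xs=np.nonzero(m*w); P=np.array([onz(n,(x,y),.091)[:2] for x,y in zip(xs,ys)],np.float32)
    cen,r=cv2.minEnclosingCircle(P); print(n,'plate',cen,r)
    ys,xs=np.nonzero(k*w); 
    Q=np.array([onz(n,(x,y),.141)[:2] for x,y in zip(xs,ys)],np.float32)
    print(' dark',len(xs),Q.mean(0),cv2.minAreaRect(Q), 'cam',ray(n,c)[0])
    print(' axis px', proj(n,[[*cen,.091],[*cen,.141]]))
    x,y=c; out.append(cv2.resize(im[y-40:y+40,x-40:x+40],(400,400),interpolation=cv2.INTER_CUBIC))
cv2.imwrite('pics/crops.png',np.hstack(out))
E
```

```text
scene plate (0.5213730335235596, -0.2154494673013687) 0.09075840562582016Traceback (most recent call last):
  File "<stdin>", line 11, in <module>
  File "h.py", line 10, in onz
    o,d=ray(n,uv,info); return o+d*(z-o[2])/d[2]
        ~~~^^^^^^^^^^^
  File "h.py", line 6, in ray
    c=info or eyes.camera_info(n); R=np.array(c['R']);t=np.array(c['t'])
              ~~~~~~~~~~~~~~~~^^^
ValueError: time passes only in moves, steps and waits
```

```bash
sed -i 's/^def grab/CI={}\ndef ci(n):\n    if n=="wrist": return eyes.camera_info(n)\n    if n not in CI: CI[n]=eyes.camera_info(n)\n    return CI[n]\ndef grab/; s/info or eyes.camera_info(n)/info or ci(n)/; s/c=eyes.camera_info(n); return/c=ci(n); return/' h.py
cat > m.py <<'E'
from h import *
out=[]
for n,c,s in(('scene',(157,245),45),('side',(297,168),40)):
    im=cv2.imread(f'pics/{n}0.png'); hsv=cv2.cvtColor(im,cv2.COLOR_BGR2HSV)
    m=((hsv[...,2]>190)&(hsv[...,1]<25)).astype(np.uint8)
    w=np.zeros_like(m);cv2.circle(w,c,s,1,-1)
    _,L,st,ce=cv2.connectedComponentsWithStats(m*w); b=1+np.argmax(st[1:,4]); print(n,st[b])
    ys,xs=np.nonzero(L==b); P=np.array([onz(n,(x,y),.091)[:2] for x,y in zip(xs,ys)],np.float32)
    cen,r=cv2.minEnclosingCircle(P); print(' plate',cen,r, cv2.fitEllipse(cv2.convexHull(P)))
    print(' axis px', proj(n,[[*cen,.091],[*cen,.141]]))
    x,y=c; out.append(cv2.resize(im[y-40:y+40,x-40:x+40],(400,400),interpolation=cv2.INTER_CUBIC))
cv2.imwrite('pics/crops.png',np.hstack(out))
E
python3 m.py
```

```text
scene [ 132  220   69   69 1887]
 plate (0.5316987633705139, -0.2147548645734787) 0.08180493116378784 ((0.5294805765151978, -0.20796442031860352), (0.124333955347538, 0.16782844066619873), 24.136119842529297)
 axis px [[161.2985407  251.5916547 ]
 [157.40681899 234.28432434]]
side [275 158  39  28 483]
 plate (0.5238810181617737, -0.21120965480804443) 0.05378619581460953 ((0.5225600600242615, -0.21368271112442017), (0.10193508863449097, 0.10978912562131882), 15.40953540802002)
 axis px [[292.99408618 170.74907625]
 [294.70632587 156.7922482 ]]
```

View pics/crops.png

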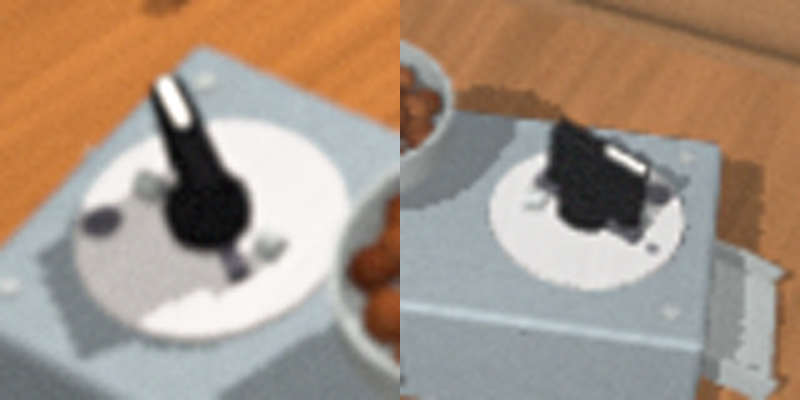

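The crop shows the pointer end with its white line clearly in both views: scene px (149.6,221) to (152.6,229.4), side px (298.6,158) to (306,162.4). The large mark is at the left of the plate in the scene view.

```bash
python3 - <<'E'
from h import *
S=lambda x,y:(117+x/5-.4,205+y/5-.4)
D=lambda x,y:(257+(x-400)/5-.4,128+y/5-.4)
def fit(P):
    P=np.array(P)[:,:2]; A=np.c_[2*P,np.ones(len(P))]; a=np.linalg.lstsq(A,(P**2).sum(1),rcond=None)[0]; return a[:2],np.sqrt(a[2]+a[:2]@a[:2])
print('scene',fit([onz('scene',S(*p),.091) for p in((75,250),(350,205),(240,118),(330,265),(200,340),(130,155),(110,305))]))
print('side',fit([onz('side',D(*p),.091) for p in((489,205),(595,290),(684,215),(520,165),(660,262),(520,262))]))
for n,a,b,l in(('scene',S(163,80),S(178,122),S(101,222)),('side',D(608,150),D(645,172),D(652,247))):
    p,q=onz(n,a,.141),onz(n,b,.141); print(n,p,q,'mark',onz(n,l,.091))
E
```

```text
scene (array([ 0.52442057, -0.21375637]), np.float64(0.05221977846331509))
side (array([ 0.521851  , -0.21181897]), np.float64(0.051963668428119655))
scene [ 0.49339013 -0.20474929  0.141     ] [ 0.51448413 -0.21358303  0.141     ] mark [ 0.492897   -0.24366811  0.091     ]
side [ 0.5146894  -0.21222202  0.141     ] [ 0.49195484 -0.2048098   0.141     ] mark [ 0.48210561 -0.20518577  0.091     ]
```

>>> servo_tool([
  [[-0.1,30,-30,0,0,0,-0.149],[-0.1,30,-30,0,0,0,-0.149],[-0.1,30,-30,0,0,0,-0.149],[-0.1,30,-30,0,0,0,-0.149],[-0.1,30,-30,0,0,0,-0.149],[-0.1,30,-30,0,0,0,-0.149],[-0.1,30,-30,0,0,0,-0.149],[-0.1,30,-30,0,0,0,-0.149],[-0.1,30,-30,0,0,0,-0.149],[-0.1,30,-30,0,0,0,-0.149],[-0.1,30,-30,0,0,0,-0.149],[-0.1,6,-46,0,0,0,-0.149]],
], force=30)

```text
t: 1.35
tool_pos: [0.4704, 0.2081, 0.229]
orientation: [-2.658, -1.675, 0.0]
force: [-0.1, -1.0, 0.1]
opening: 0.0511
```

>>> servo_tool([
  [[-0.1,6,-46,0,0,0,-0.149],[-0.1,6,-46,0,0,0,-0.149],[-0.1,6,-46,0,0,0,-0.149],[-0.1,6,-46,0,0,0,-0.149],[-0.1,6,-46,0,0,0,-0.149],[-0.1,6,-46,0,0,0,-0.149],[-0.1,6,-46,0,0,0,-0.149],[-0.1,6,-46,0,0,0,-0.149],[-0.1,6,-46,0,0,0,-0.149],[-0.1,0,0,0,0,0,0],[-0.1,0,0,0,0,0,0]],
])

```text
t: 2.45
tool_pos: [0.5221, -0.2056, 0.229]
orientation: [-3.123, 0.332, 0.002]
force: [-0.5, 0.6, -0.2]
opening: 0.0509
```

```bash
python3 - <<'E'
from h import *
from scipy.spatial.transform import Rotation as Ro
s=monitor.read_state(); print(s['t'],s['tool_pos'],s['orientation'],s['opening'],s['q'],s['force'])
print(Ro.from_rotvec(s['orientation']).as_matrix().round(4))
c=eyes.camera_info('wrist'); import pickle; pickle.dump(c,open('w1.pkl','wb'))
grab('wrist','w1.png')
E
```

```text
2.45 [ 0.52209398 -0.20563707  0.22897724] [-3.12325357e+00  3.31605613e-01  1.90275538e-03] 0.05088016526164751 [-4.66782255e-01  2.72873979e-02  1.59796309e+00  3.05964013e-04
  1.51775264e+00  1.31555134e+00] [-0.47394462  0.6028877  -0.23510719]
[[ 9.777e-01 -2.100e-01 -1.100e-03]
 [-2.100e-01 -9.777e-01  9.000e-04]
 [-1.300e-03 -7.000e-04 -1.000e+00]]
```

View pics/w1.png

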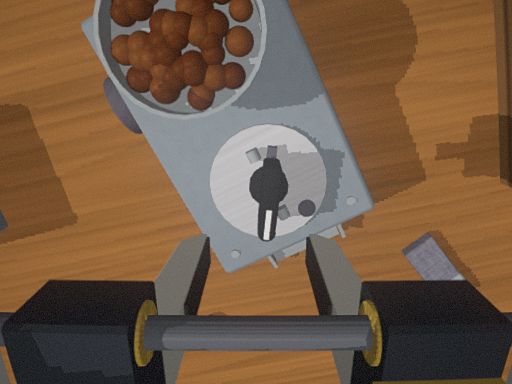

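The wrist view shows the plate centre at about (268,180), the pointer's white line at about (267,212) to (266,238), and the large mark at (307,208).

```bash
python3 - <<'E'
from h import *
import pickle; c=pickle.load(open('w1.pkl','rb'))
im=cv2.imread('pics/w1.png'); hsv=cv2.cvtColor(im,cv2.COLOR_BGR2HSV)
g=lambda m,z:np.array([onz('wrist',(x,y),z,c)[:2] for y,x in np.argwhere(m)],np.float32)
w=np.zeros(im.shape[:2],np.uint8);cv2.circle(w,(268,181),64,1,-1)
m=((hsv[...,2]>140)&(hsv[...,1]<35)).astype(np.uint8)*w
_,L,st,ce=cv2.connectedComponentsWithStats(m);b=1+np.argmax(st[1:,4]);print(st[b])
P=g(L==b,.091);print('plate',cv2.fitEllipse(cv2.convexHull(P)),cv2.minEnclosingCircle(P))
cen=np.array(cv2.fitEllipse(cv2.convexHull(P))[0])
ang=lambda p:np.degrees(np.arctan2(p[1]-cen[1],p[0]-cen[0]))%360
k=((hsv[...,2]<60).astype(np.uint8))*w
_,L,st,ce=cv2.connectedComponentsWithStats(k)
for i in range(1,len(st)):
    if st[i,4]>30: print(st[i],ce[i],onz('wrist',ce[i],.091,c),ang(onz('wrist',ce[i],.091,c)))
box=np.zeros_like(w);box[205:245,255:280]=1
wl=(hsv[...,2]>200)&(hsv[...,1]<40)&(box>0)
_,L,st,ce=cv2.connectedComponentsWithStats(wl.astype(np.uint8));
for i in range(1,len(st)):
    if st[i,4]<20: continue
    W=g(L==i,.141); v=cv2.fitLine(W,cv2.DIST_L2,0,.01,.01).ravel();print(st[i],ce[i],W.mean(0),ang(W.mean(0)),np.degrees(np.arctan2(v[1],v[0]))%180)
print('lens',ray('wrist',(256,192),c))
E
```

```text
[ 204  117  122  129 9499]
plate ((0.5207411646842957, -0.21386700868606567), (0.1106477826833725, 0.1190289705991745), 85.93324279785156) ((0.5207424163818359, -0.21490556001663208), 0.05918340012431145)
[273 178  15  38 107] [280.79439252 194.61682243] [ 0.50921307 -0.22424931  0.091     ] 222.00645709972252
[270 215   6  25  63] [272.73015873 227.07936508] [ 0.47984105 -0.21095384  0.091     ] 175.92591087590606
[264 211   7  28 130] [267.07692308 224.78461538] [ 0.50371444 -0.20924151] 164.8017512965677 162.78632
lens (array([ 0.60398155, -0.22365449,  0.38448727]), array([-0.28564506,  0.06727632, -0.95599354]))
```

```bash
python3 - <<'E'
from h import *
import pickle; c=pickle.load(open('w1.pkl','rb'))
im=cv2.imread('pics/w1.png'); hsv=cv2.cvtColor(im,cv2.COLOR_BGR2HSV).astype(int)
w=np.zeros(im.shape[:2],np.uint8);cv2.circle(w,(268,181),66,1,-1)
m=((hsv[...,1]<22)&(hsv[...,2]>110)).astype(np.uint8)*w
m=cv2.morphologyEx(m,cv2.MORPH_OPEN,np.ones((3,3)))
_,L,st,ce=cv2.connectedComponentsWithStats(m);b=1+np.argmax(st[1:,4]);print(st[b])
P=np.array([onz('wrist',(x,y),.091,c)[:2] for y,x in np.argwhere(L==b)],np.float32)
print(cv2.fitEllipse(cv2.convexHull(P)),cv2.minEnclosingCircle(P))
cen=np.array([.522,-.2135])
print('large',onz('wrist',(307,208),.091,c))
# dark bar top outline
k=((hsv[...,2]<75)*w).astype(np.uint8); k[:155]=0
b=np.argwhere(k); print(proj('wrist',[[.522,-.2135,.141],[.522,-.2135,.091]]))
cv2.imwrite('pics/c2.png',cv2.resize(im[110:250,195:340],(725,700),interpolation=cv2.INTER_CUBIC)[:600])
E
```

```text
[ 208  121  119  116 8289]
((0.5223520994186401, -0.21446263790130615), (0.10552262514829636, 0.10669044405221939), 47.597084045410156) ((0.5230389833450317, -0.21309894323349), 0.054678045213222504)
large [ 0.49166923 -0.24514142  0.091     ]
[[269.1590258  201.50758557]
 [267.41520356 183.53870781]]
```

```bash
python3 -c "
import cv2
im=cv2.imread('pics/w1.png');cv2.imwrite('pics/c2.png',cv2.resize(im[130:250,200:336],(680,600),interpolation=cv2.INTER_CUBIC))"
```

```text
(no output)
```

View pics/c2.png

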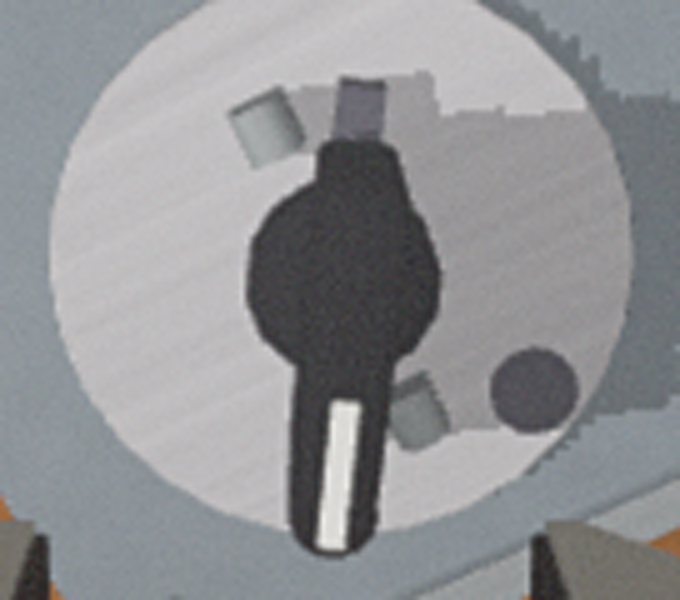

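>>> servo_tool([
  [[-0.1,0.4,-8,0,0,0,-0.08],[-0.1,0,0,-25,0,0,0],[-0.1,0,0,-25,0,0,0],[-0.1,0,0,-20,0,0,0],[-0.1,0,0,-15,0,0,0],[-0.1,0,0,-12,0,0,0],[-0.1,0,0,-10,0,0,0],[-0.1,0,0,0,0,0,0],[-0.1,0,0,0,0,0,0]],
])

```text
t: 3.4
tool_pos: [0.5233, -0.2129, 0.1232]
orientation: [3.108, -0.454, 0.001]
force: [-0.3, -0.6, 0.9]
opening: 0.051
```

```bash
python3 - <<'E'
from h import *
s=monitor.read_state(); print(s['tool_pos'],s['orientation'],s['q'],s['force'])
im=cv2.cvtColor(grab('wrist','w2.png'),cv2.COLOR_RGB2BGR)
a=grab('side','s2.png')[:,:,::-1][100:220,230:390]
cv2.imwrite('pics/c3.png',np.vstack([im[100:,:][:,:][:284],cv2.resize(a,(512,300))[:300]]))
E
```

```text
[ 0.5232603  -0.21285606  0.12315376] [ 3.10847066e+00 -4.53847239e-01  8.44341804e-04] [-4.77117527e-01  1.11110411e-01  1.70722029e+00  1.99291405e-05
  1.32269998e+00  1.38363192e+00] [-0.25210733 -0.64689431  0.9069164 ]
```

View pics/c3.png

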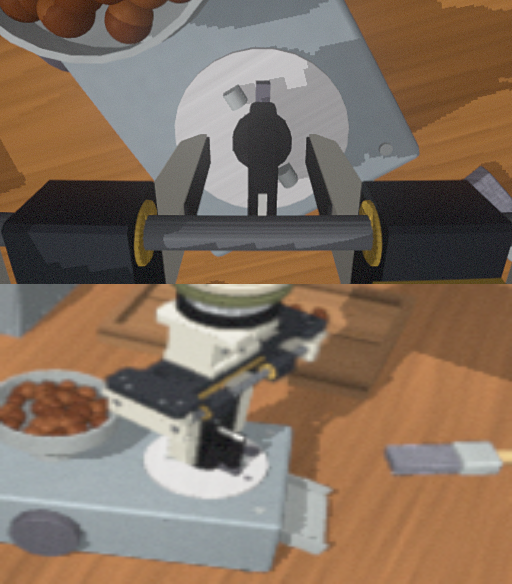

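The fingers straddle the bar. The jaw centre is at column 258 and the bar at 262, so the jaws are about 2 mm off toward +y. I'll shift them slightly and close.

>>> servo_tool([
  [[-0.1,0,-1.5,0,0,0,0],[0.3,0,0,0,0,0,0],[0.8,0,0,0,0,0,0],[0.8,0,0,0,0,0,0],[0.8,0,0,0,0,0,0],[0.8,0,0,0,0,0,0],[0.8,0,0,0,0,0,0],[0.8,0,0,0,0,0,0]],
], force=30)

```text
t: 4.3
tool_pos: [0.5228, -0.2149, 0.1227]
orientation: [3.108, -0.454, -0.0]
force: [-1.9, -4.8, 0.0]
opening: 0.0138
```

>>> servo_tool([
  [[0.9,0,-0.5,2,0,0,0],[0.9,0,0,4,0,0,0],[0.9,0,0,4,0,0,0],[0.9,0,0,4,0,0,0],[0.9,0,0,2,0,0,0],[0.9,0,0,0,0,0,0],[0.9,0,0,0,0,0,0]],
])

```text
t: 5.0
tool_pos: [0.5228, -0.2149, 0.139]
orientation: [3.108, -0.454, -0.0]
force: [-3.2, -2.9, 1.6]
opening: 0.0139
```

```bash
python3 - <<'E'
from h import *
s=monitor.read_state(); print(s['t'],s['tool_pos'],s['orientation'],s['opening'],s['force'],s['wrist_torque'])
im=grab('wrist','w3.png')[:,:,::-1]
cv2.imwrite('pics/c4.png',cv2.resize(im[130:330,150:370],(660,600)))
E
```

```text
5.0 [ 0.52283831 -0.2149097   0.13898709] [ 3.10835701e+00 -4.54202244e-01 -1.65046726e-04] 0.013906016872633018 [-3.18297284 -2.89317931  1.57696357] [-0.60360293  0.86947671 -0.03838034]
```

View pics/c4.png

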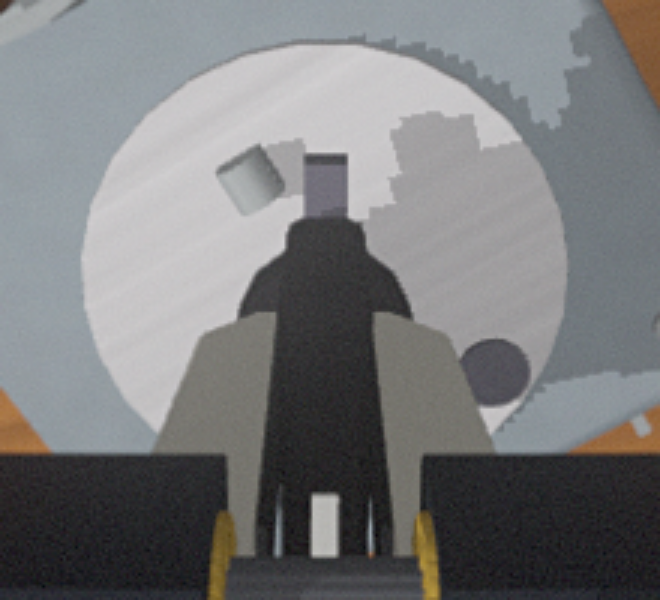

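The knob is raised: its key bar now stands clear above the plate, and the large mark is still right of the fingers. The bar points to about 163.4° and the large mark lies at about 225.5°, so I'll turn about 1.08 rad.

>>> servo_tool([
  [[0.9,0,0,0,0,0,0.06],[0.9,0,0,0,0,0,0.1],[0.9,0,0,0,0,0,0.12],[0.9,0,0,0,0,0,0.12],[0.9,0,0,0,0,0,0.12],[0.9,0,0,0,0,0,0.12],[0.9,0,0,0,0,0,0.12],[0.9,0,0,0,0,0,0.12],[0.9,0,0,0,0,0,0.1],[0.9,0,0,0,0,0,0.06],[0.9,0,0,0,0,0,0],[0.9,0,0,0,0,0,0]],
])

```text
t: 6.25
tool_pos: [0.5226, -0.2141, 0.1383]
orientation: [-2.923, -1.147, 0.001]
force: [-4.5, 1.9, 0.7]
opening: 0.014
```

```bash
python3 - <<'E'
from h import *
import pickle
s=monitor.read_state(); print(s['t'],s['tool_pos'],s['orientation'],s['opening'],s['force'],s['wrist_torque'],s['q'][5])
R=cv2.Rodrigues(np.array(s['orientation']))[0]; print('pointer est',np.degrees(np.arctan2(R[1,1],R[0,1]))%180+90)
c=eyes.camera_info('wrist'); pickle.dump(c,open('w4.pkl','wb'))
im=grab('wrist','w4.png')[:,:,::-1]
cv2.imwrite('pics/c5.png',cv2.resize(im[130:330,150:370],(660,600)))
E
```

```text
6.25 [ 0.52259043 -0.21410655  0.13833578] [-2.92288531e+00 -1.14746612e+00  7.80116548e-04] 0.014021102580456812 [-4.53369383  1.92402371  0.69936372] [0.21309049 1.08310995 0.05778579] 0.3424267911965092
pointer est 222.86795593598075
```

View pics/c5.png

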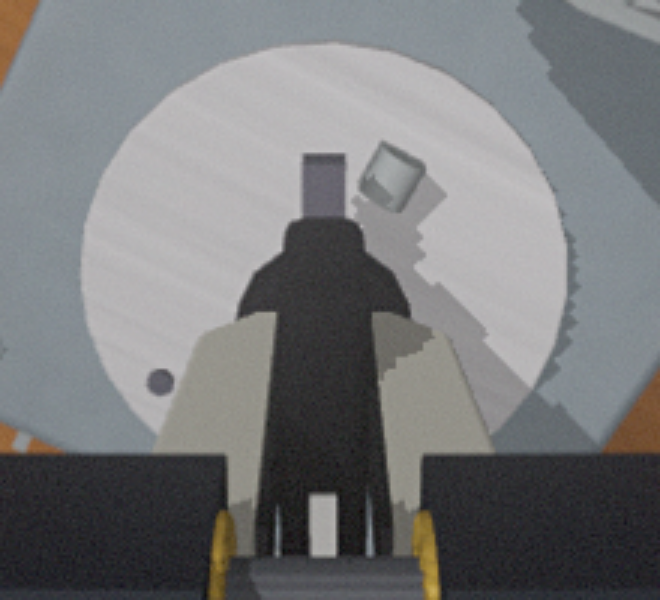

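The knob followed the turn. The small mark is now visible at px (203.5,257), left of the fingers. I'll use its angle to cross-check the pointer.

```bash
python3 - <<'E'
from h import *
import pickle; c=pickle.load(open('w4.pkl','rb'))
im=cv2.imread('pics/w4.png'); hsv=cv2.cvtColor(im,cv2.COLOR_BGR2HSV).astype(int)
p=onz('wrist',(203.4,257),.091,c)
w=np.zeros(im.shape[:2],np.uint8);w[130:280,170:345]=1
m=((hsv[...,1]<22)&(hsv[...,2]>110)).astype(np.uint8)*w
m=cv2.morphologyEx(m,cv2.MORPH_OPEN,np.ones((3,3)))
# plate rim points from crop view (left, upper-left, top, upper-right, right)
S=lambda x,y:(150+x/3-.33,130+y/3-.33)
P=np.array([onz('wrist',S(*q),.091,c)[:2] for q in((81,270),(130,138),(220,65),(325,42),(435,64),(520,134),(567,260),(103,370),(545,370))])
A=np.c_[2*P,np.ones(len(P))];a=np.linalg.lstsq(A,(P**2).sum(1),rcond=None)[0];print(a[:2],np.sqrt(a[2]+a[:2]@a[:2]))
d=p[:2]-a[:2];print(p,'small mark angle',np.degrees(np.arctan2(d[1],d[0]))%360,np.hypot(*d))
for z in(.118,):
  k=[onz('wrist',S(324,y),z,c)[:2] for y in(160,210)]
  print('key',k,np.degrees(np.arctan2(*(a[:2]-k[0])[::-1]))%360)
E
```

```text
[ 0.52237327 -0.21542556] 0.052052749658147726
[ 0.48130179 -0.2044393   0.091     ] small mark angle 165.02447975208142 0.04251545466864913
key [array([ 0.5482921 , -0.19121223]), array([ 0.54144214, -0.19756742])] 223.0515478336386
```

>>> servo_tool([
  [[0.9,0,0,0,0,0,0.035],[0.9,0,0,0,0,0,0],[0.9,0,0,-3,0,0,0],[0.9,0,0,-4,0,0,0],[0.9,0,0,-4,0,0,0],[0.9,0,0,-3,0,0,0],[0.9,0,0,-1.5,0,0,0],[0.9,0,0,-0.5,0,0,0],[0.9,0,0,0,0,0,0],[0.9,0,0,0,0,0,0]],
])

```text
t: 7.3
tool_pos: [0.5226, -0.2141, 0.1227]
orientation: [-2.902, -1.2, 0.001]
force: [-5.9, 3.3, 3.3]
opening: 0.0137
```

>>> servo_tool([
  [[0.9,0,0,-1,0,0,0],[0.9,0,0,-0.7,0,0,0],[0.9,0,0,0,0,0,0],[0.9,0,0,0,0,0,0]],
])

```text
t: 7.7
tool_pos: [0.5228, -0.2142, 0.1225]
orientation: [-2.902, -1.2, 0.0]
force: [-12.3, 5.3, 14.8]
opening: 0.0138
```

The push meets a firm stop (15 N) at the height of the original grasp, so the knob is home. I'll unload, release and retreat straight up.

>>> servo_tool([
  [[0.9,0,0,1,0,0,0],[-0.1,0,0,0,0,0,0],[-0.1,0,0,0,0,0,0],[-0.1,0,0,0,0,0,0],[-0.1,0,0,0,0,0,0],[-0.1,0,0,0,0,0,0],[-0.1,0,0,10,0,0,0],[-0.1,0,0,25,0,0,0],[-0.1,0,0,35,0,0,0],[-0.1,0,0,35,0,0,0],[-0.1,0,0,0,0,0,0],[-0.1,0,0,0,0,0,0]],
])

```text
t: 8.9
tool_pos: [0.5238, -0.2153, 0.2289]
orientation: [2.9, 1.2, 0.003]
force: [-0.1, 0.8, -0.3]
opening: 0.0511
```

```bash
python3 - <<'E'
from h import *
import pickle
s=monitor.read_state(); print(s['t'],s['tool_pos'],s['opening'],s['force'])
c=eyes.camera_info('wrist'); pickle.dump(c,open('w5.pkl','wb'))
im=grab('wrist','w5.png')[:,:,::-1]
b=grab('side','s5.png')[:,:,::-1][120:220,230:363]
cv2.imwrite('pics/c6.png',np.hstack([cv2.resize(im[110:260,180:350],(440,388)),cv2.resize(b,(360,388))]))
E
```

```text
8.9 [ 0.52380701 -0.21525591  0.22892832] 0.0511203186592131 [-0.05694474  0.76105943 -0.30988753]
```

View pics/c6.png

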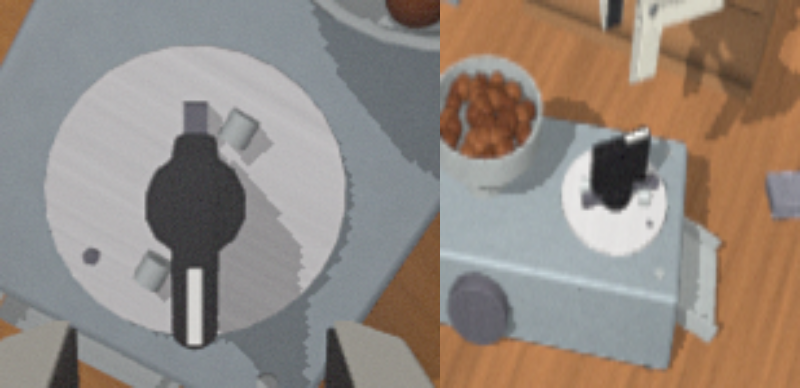

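The pointer now aims at the large mark's side, with the key bar seated beside the teeth and the small mark at left. Before handing in I'll triangulate the line's ends for height and angle.

```bash
python3 - <<'E'
from h import *
import pickle; c=pickle.load(open('w5.pkl','rb'))
W=lambda x,y:(180+x*170/440-.3,110+y*150/388-.3); S=lambda x,y:(230+(x-440)*133/360-.3,120+y*100/388-.3)
L=[]
for a,b in((W(195,345),S(649,133)),(W(195,268),S(626,142))):
    o,d=ray('wrist',a,c);p,e=ray('side',b)
    t=np.linalg.lstsq(np.c_[d,-e],p-o,rcond=None)[0];q=(o+d*t[0]+p+e*t[1])/2;print(q,np.linalg.norm(o+d*t[0]-p-e*t[1]));L.append(onz('wrist',a,.141,c))
v=L[0]-L[1];print('pointer',np.degrees(np.arctan2(v[1],v[0]))%360)
job.close_job()
E
```

```text
[ 0.49947566 -0.23810106  0.13883131] 0.0007821809567109988
[ 0.51674726 -0.22092454  0.13774093] 0.0004429654206033968
pointer 224.81633071835037
the job is handed in; nothing more can be done
```

The cracker is changed over to large nuts. I pulled the selector knob up about 16 mm, turned it about 61° to the large mark, and pushed it back down. I then let go and raised the gripper clear, and handed the job in at about 9 s. The gripper never went near the blower dial.

**Pointer:** it reads 224.8° in the last wrist picture. The large mark should be at about 225°: I measured it at 224–225.5°, and the small mark plus 60° gives 225.0°.

**Fully home:** the final push met a firm stop at about 15 N, with the tool at 122.5 mm, the same height as the original grasp. Triangulating the top of the bar gave about 138–139 mm against the nominal 141 mm. That agrees to within my pixel and calibration error, and the knob is clearly not raised.

**Disagreements:** estimates of the knob axis differed by up to about 3 mm between views. The side force rose to about 13 N during the final push and was gone after release.

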